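# Pin the pusher to a test fixture's pedal and make one test stroke

### The arm

A 6-joint arm with a two-finger parallel gripper is mounted at the origin on a cart in front of the work surface, level with it; the furniture and walls round the work are solid. World frame = base frame: x ahead of the robot, y to its left, z up, the work surface at z = 0. Lengths are in m, angles in degrees, forces in N, time in s.
With the tool pointing down it reaches from about 0.3 to 0.75 m from the base axis. Payload 8.5 kg.
Tool frame: the origin (TCP) lies between the finger pads; the fingertips stand 17 mm ahead of it and the grasp point (between the pads) lies 2 mm behind it (env.tip_reach is the distance from the TCP to the fingertips, in m); z points along the fingers, y is the line along which they close (so a half turn about z gives the same grasp; the last joint's range is limited). The gripper opens to 85 mm and grips with 20 to 120 N. Pads are 22 mm wide; open, the fingers measure 114 mm over their backs; the gripper's body (76 mm by 85 mm) begins 54 mm behind the grasp point. The pads swing forward as they close: fully open they stand 13 mm farther back than shut.
Start: joints at [55.846, 21.807, 74.336, -0, 83.858, -12.336], TCP at [0.204, 0.511, 0.248] pointing down, gripper open.
Joint ranges: [-178.18, 178.18], [-50.72, 133.34], [12.68, 142.11], [-81.47, 261.47], [9.98, 163.14], [-165.26, 165.26]. Speed limits (degrees/s): [136.94, 136.94, 180, 180, 180, 180].

### API

Orientations are given as a 3x3 rotation matrix whose columns are the frame's x, y, z axes.
In Python, from rig import env, viewer gives the robot as it stands.
- The arm moves only by the tool move_arm, never from a script. Its argument "motion" is a list of rows, each a list of 2 entries, a list of its own where there are three numbers: the shift along the tool's x, y, z normalised to -1 to 1, where 1 is 50 mm, then the turn, a rotation vector about the tool's x, y, z normalised to -1 to 1, where 1 is 8 degrees. A call has 1 to 20 rows; each row shifts and turns the commanded pose from where the row before left it, along the tool's axes as they then stand; what a row does not reach is not made up. A row lasts 1/10 s, in which the tool goes at most 50 mm and 8.59 degrees, less where a joint would pass 70% of its speed; a pose out of reach is approached as far as the arm can. A call with a number of a shift or a turn outside -1 to 1 is refused whole. A call with a gripper value outside its range is refused whole. "claw" is the closure, from 0 (fully open) to 1 (shut), set as the call begins (left out, the last holds). The fingers move at their own pace and stop on an object; "force" is the grip in N (left out, the last holds). Time passes only in rows, so rows that do not move let the fingers close. It gives the time, the measured TCP pose, the force, the opening and the grip force at its end, in the units of the state.
- env.observe(): the state, without advancing time (a new reading comes with each control period).
- viewer.get_image(name): name is "side" or "top" or "wrist"; returns a dict with "frame" (384x512x3 uint8, red, green, blue), "depth" (384x512 float32, m along the optical axis (not along the pixel's ray), 0 where there is no reading), "fx", "fy", "cx", "cy" (pixels), "k1" (the pictures are not rectified: a ray, as slopes to the right and down, at radius r is drawn at 1 + k1 r^2 times it, then the intrinsics apply), "eye" and "attitude" of the camera in the world; the wrist camera has in their place "T_tool_cam" (4x4, takes a point from camera to tool coordinates, whose origin is the TCP and whose axes are the flange's). Camera axes: x right, y up, looking along -z (the intrinsics and any distortion apply to the point x, -y, -z); pixel columns grow to the right and rows downward; lengths in m; the calibration is good to about 2 mm. A picture is of the moment at which its call begins: read the wrist's pose just before it.
- env.close_job(): hands the job in; it is judged then, once.
The state is a dict: "time_s": time; "q": joint angles; "qvel": joint speeds; "joint_efforts": joint torques, N m; "position": TCP position; "tool_rot": TCP orientation; "ft_force": force on the tool from outside, world axes, zero at the start; "wrist_torque": the same for the moment, N m; "grip_width": finger opening in m; "gripper_force": force on a finger pad.
Only numpy, scipy, OpenCV 4.12 (cv2) and the standard library are available. Lean on these libraries where they do the work, as an engineer would, in place of code of your own. Each camera call takes 0.05 s, during which the arm holds its last target. There are 200 camera calls.

### The job

The pusher of this board test fixture has come unlinked from its pedal. Fit the loose link pin from the fixture's right-hand side (seen from the pedal pad), through both pedal bars and the pusher tongue between them, until its shoulder is up against the bar. Then press the pedal down firmly to its stop with the gripper, without forcing it, hold it there for about a second so the board stays on the probes, and let it come back up by itself. Leave the things around it where they are.

Things in the scene. Friction and masses are not known exactly. Their poses are not given: they have to be found in the camera images.
- fixture: bench test fixture, fixed: silver base plate (x -125 to 100, y -52 to 52, z 4 to 14 mm), blue pedal above it. Origin on the bench under the pin holes; +x from the pedal pad (front) to the hinge (rear), +y to the fixture's left, z up. A bridge on two posts (x +-14, y +-52 mm) guides the pusher; it and its nuts end at z = 108 mm, so above that the sides of the pedal bars are free for a gripper
- pedal_hinge (a point): pedal hinge axis (along fixture y), 135 mm above the bench, 75 mm behind the pin holes, between two silver cheeks (15 mm ahead and behind, 25 mm to either side, up to 150 mm above the bench)
- pedal (a joint): pedal hinge, rad: 0 up (bars level), grows as the pad goes down; a spring returns it. On the pad it takes 3 to 6 N alone, 4 to 11 N when driving pusher, board and nest; where the nest meets its depth stop it turns hard (about 3 N/mm). That point differs each time and is not reported: 0.09 to 0.23 rad, 15 to 39 mm below rest at the pad. 14 to 18 N holds it firmly on the stop; over 25 N is forcing it
- pedal_pad (a point): centre of the top of the black rubber pad at the pedal's front end, 62 mm wide (y), 52 mm long (x), 170 mm ahead of the hinge axis, 153.5 mm above the bench at rest (ribs 1.5 mm more). Moves with the pedal
- pedal_hole (a point): midway between the two pedal bars on the axis of their pin holes (fixture y), 135 mm above the bench at rest. Each bar is 6 mm thick and 20 mm high, from 7.5 to 13.5 mm either side of this point; holes 10 mm wide, countersunk 1 mm on the right (-y). Axes as the fixture's at rest; moves with the pedal
- pusher_hole (a point): centre of the slot (14 mm along x, 10 mm high) through the pusher's steel tongue, which stands between the pedal bars: 10 mm thick (y), 24 mm high, 28 mm long. Starts up to 2.5 mm higher or lower than the pedal's holes; 1 to 4 N, as from the pin's tapered nose, shifts it up or down
- pusher (a joint): height of the pusher in its guide, m: 0 where its slot is level with the pedal's holes at rest, grows downward. Held by friction: unlinked it stays where it is. Its fingers meet the board after about 5 mm
- link_pin: loose pin lying level on the bench, axis 7.5 mm up: steel shank 8 mm thick, 42 mm long, last 8 mm tapered to 3 mm; shoulder disc 15 mm wide; green handle 15 x 15 mm with flat sides. Origin on the axis at the shoulder's front face, +x to the tip: shoulder x -4 to 0, handle x -34 to -4, button to x -37 mm. Fully home, the origin is 13.5 mm to the right (-y) of pedal_hole
- pin_tip (a point): the end of the pin's tapered nose, 42 mm in front of the link_pin origin; 28.5 mm to the left (+y) of pedal_hole when the pin is fully home
- board: green circuit board, 48 x 62 mm, lying in the nest under the pusher; it stays there. Origin under its centre
- nest: grey spring-loaded plate, 60 x 74 x 6 mm, carrying the board above the probes; the pusher forces it down 1.5 to 9 mm until it meets the depth stop. Origin under its centre, 40 mm above the bench at rest
- stop_bush: brass bush of the depth stop under the nest, with its screw, whose height setting differs and is not reported. Origin at the bush's foot, fixed to the fixture
- battery: orange and black block battery, 50 x 27 x 18 mm, a bystander. Origin under its centre
- blue_board: blue circuit board, 50 x 50 x 10 mm, a bystander. Origin under its centre
- syringe: yellow syringe lying on the bench, 110 x 18 x 18 mm, a bystander. Origin under its centre

How it is judged:
By the outcome, as a careful person would: the job done as asked, in the order asked, and still so for the second after the job is handed in, with the robot touching nothing.
It also fails if it takes over 64 s, if anything falls off the work surface, if the arm or the gripper's body presses on something with over 40 N, if the wrist force passes 120 N, or if a joint passes its speed limit or range.

## Working session

There is one attempt and no reset: what is moved stays moved. The work goes in short steps, Python scripts to look and compute and a tool call to move; the robot and the scene stay as the last step left them, time stands still between calls to the robot, and variables do not carry over. Pictures are saved under pics/ and viewed, at most 10 in all, crops included, and the job is handed in when it is done.

Besides the shell and the picture viewer there is one more tool, called after ">>>" by a JSON object that holds its "method" and its "body". move_arm: Moves the arm, as the interface text tells. Scaled input: -1 to 1 covers 50 mm each way for a shift and 8 degrees each way for a turn. Its arguments: {"type":"object","properties":{"motion":{"type":"array","items":{"type":"array"}},"claw":{"type":"number"},"force":{"type":"number"}},"required":["motion"]}

```bash
ls; mkdir -p pics; cat > h.py <<'E'
import numpy as np, cv2
from rig import env, viewer
def get(name):
    s=env.observe(); im=viewer.get_image(name)
    if 'T_tool_cam' in im:
        T=np.eye(4); T[:3,:3]=np.array(s['tool_rot']).reshape(3,3); T[:3,3]=s['position']; T=T@np.array(im['T_tool_cam'])
    else:
        T=np.eye(4); A=np.array(im['attitude']); T[:3,:3]=A.reshape(3,3) if A.size==9 else 0; T[:3,3]=im['eye']
    im['T']=T; return im
def ray(im,u,v):
    x=(u-im['cx'])/im['fx']; y=(v-im['cy'])/im['fy']; xd,yd=x,y
    for _ in range(20):
        f=1+im['k1']*(x*x+y*y); x,y=xd/f,yd/f
    return im['T'][:3,3], im['T'][:3,:3]@np.array([x,-y,-1.])
def onz(im,u,v,z):
    o,d=ray(im,u,v); return o+d*(z-o[2])/d[2]
def dep(im,u,v):
    o,d=ray(im,u,v); return o+d*im['depth'][int(round(v)),int(round(u))]
def proj(im,p):
    c=im['T'][:3,:3].T@(np.array(p)-im['T'][:3,3]); x,y=c[0]/-c[2],-c[1]/-c[2]; f=1+im['k1']*(x*x+y*y)
    return np.array([im['fx']*x*f+im['cx'], im['fy']*y*f+im['cy']])
def save(im,n): cv2.imwrite('pics/'+n,cv2.cvtColor(im['frame'],cv2.COLOR_RGB2BGR))
def cloud(im):
    h,w=im['depth'].shape; u,v=np.meshgrid(np.arange(w),np.arange(h))
    x=(u-im['cx'])/im['fx']; y=(v-im['cy'])/im['fy']; xd,yd=x,y
    for _ in range(20):
        f=1+im['k1']*(x*x+y*y); x,y=xd/f,yd/f
    P=np.stack([x,-y,-np.ones_like(x)],-1)*im['depth'][...,None]
    return P@im['T'][:3,:3].T+im['T'][:3,3]
E
python3 - <<'E'
from h import *
a=get('top');b=get('side');save(a,'top.png');save(b,'side.png')
for i in (a,b): print({k:i[k] for k in('fx','fy','cx','cy','k1','eye','attitude')}, (i['depth']>0).mean())
s=env.observe(); print(s['tool_rot'],s['ft_force'],s['time_s'],env.tip_reach)
cv2.imwrite('pics/both.png',cv2.cvtColor(cv2.resize(np.vstack([a['frame'],b['frame']]),(400,600)),cv2.COLOR_RGB2BGR))
E
```

```text
pics
{'fx': 452.6632363631242, 'fy': 452.6632363631242, 'cx': 251.9630750773816, 'cy': 203.47759946088738, 'k1': -0.0697410462071934, 'eye': array([0.23203628, 0.18307933, 1.14616753]), 'attitude': array([[-0.10327519,  0.96956006, -0.22200792],
       [-0.9946521 , -0.10093761,  0.02188124],
       [-0.00119377,  0.22308043,  0.97479931]])} 0.9955952962239584
{'fx': 432.95089890255434, 'fy': 432.95089890255434, 'cx': 252.06130595554464, 'cy': 188.56066718355484, 'k1': 0.04337505978236479, 'eye': array([ 0.00268075, -0.5416992 ,  0.60012415]), 'attitude': array([[ 0.84200074,  0.2547662 , -0.47553016],
       [-0.53935937,  0.41590316, -0.73219945],
       [ 0.01123482,  0.87299413,  0.48760131]])} 0.9957529703776041
[[-9.28384187e-01  3.71621081e-01 -7.57717293e-04]
 [ 3.71621750e-01  9.28383517e-01 -1.14889691e-03]
 [ 2.76497934e-04 -1.34820195e-03 -9.99999053e-01]] [ 1.10284303 -0.66556792  0.83049018] 0.1 0.017
```

View pics/top.png

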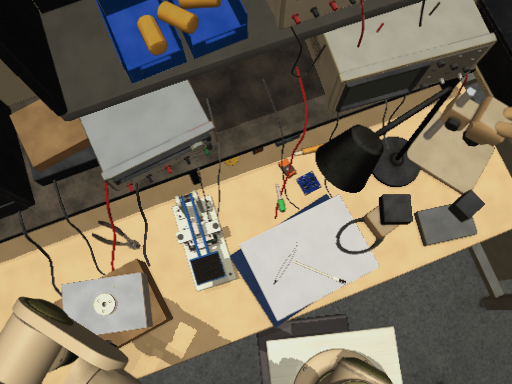

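View pics/side.png

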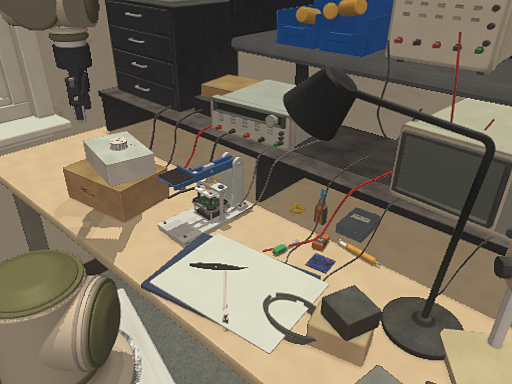

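The top view shows the pad at about (209,267), the pedal rising to its hinge near (185,205), and the pin's green handle at about (281,205). The battery and blue board are just beyond the pin. The side view shows the handle at about (280,248).

```bash
python3 - <<'E'
from h import *
for n in('top','side'):
    a=get(n); P=cloud(a); hsv=cv2.cvtColor(a['frame'],cv2.COLOR_RGB2HSV)
    m=cv2.inRange(hsv,(50,120,60),(85,255,255)); k,l,st,c=cv2.connectedComponentsWithStats(m)
    for i in range(1,k):
        if st[i,4]>15: print(n,'green',st[i],c[i].round(1),np.median(P[l==i],0).round(4))
    m=cv2.inRange(hsv,(100,110,50),(125,255,255)); k,l,st,c=cv2.connectedComponentsWithStats(m)
    for i in range(1,k):
        if st[i,4]>40: print(n,'blue',st[i],c[i].round(1),np.median(P[l==i],0).round(4))
    if n=='top':
        roi=np.zeros(m.shape,bool); roi[180:300,160:245]=1
        for lo,hi in((.002,.018),(.12,.17)):
            q=P[roi&(P[...,2]>lo)&(P[...,2]<hi)]; print(lo,len(q),cv2.minAreaRect((q[:,:2]*1000).astype(np.float32)))
        g=roi&(hsv[...,2]<70)&(P[...,2]>.14)&(P[...,2]<.165); q=P[g]; print('pad',len(q),cv2.minAreaRect((q[:,:2]*1000).astype(np.float32)),np.median(q,0))
        cv2.imwrite('pics/topc.png',cv2.cvtColor(cv2.resize(a['frame'][170:300,160:330],None,fx=4.5,fy=4.5,interpolation=cv2.INTER_CUBIC),cv2.COLOR_RGB2BGR))
E
```

```text
top green [204 149   5   6  16] [206.2 151.2] [0.5835 0.2515 0.1805]
top green [278 199   7  12  59] [281.3 204.8] [0.4783 0.0831 0.0145]
top blue [  96    0   91   84 3861] [139.6  37.5] [0.7375 0.3496 0.3944]
top blue [ 183    0   65   59 2426] [217.5  27.1] [0.7445 0.1953 0.3952]
top blue [298 173  22  20 230] [308.5 182.8] [0.5327 0.0037 0.0014]
top blue [181 193  37  68 344] [195.9 228.7] [0.4138 0.2932 0.1448]
top blue [294 194  36  22 113] [315.5 202.8] [ 0.4768 -0.0101  0.0108]
top blue [231 250  66  77 743] [253.8 284.7] [0.2913 0.1786 0.0116]
0.002 2379 ((416.4844970703125, 296.14739990234375), (220.1503143310547, 307.3377685546875), 84.38341522216797)
0.12 1545 ((420.43658447265625, 296.83819580078125), (258.60028076171875, 73.90432739257812), 16.04301643371582)
pad 696 ((420.8019714355469, 300.64910888671875), (254.94566345214844, 63.04621505737305), 16.157344818115234) [0.32561526 0.27365864 0.15339175]
side green [274 244  11   8  44] [278.8 247.6] [0.4783 0.079  0.0146]
side blue [304   0  37  13 174] [321.6   3.6] [0.8098 0.3868 0.4703]
side blue [ 276    0  117   57 4267] [338.3  30.2] [0.7199 0.248  0.4292]
side blue [157 155  78  35 559] [204.2 170.9] [0.4035 0.28   0.1418]
side blue [308 255  26  18 151] [319.4 263.9] [ 0.5314 -0.0013  0.0017]
```

View pics/topc.png

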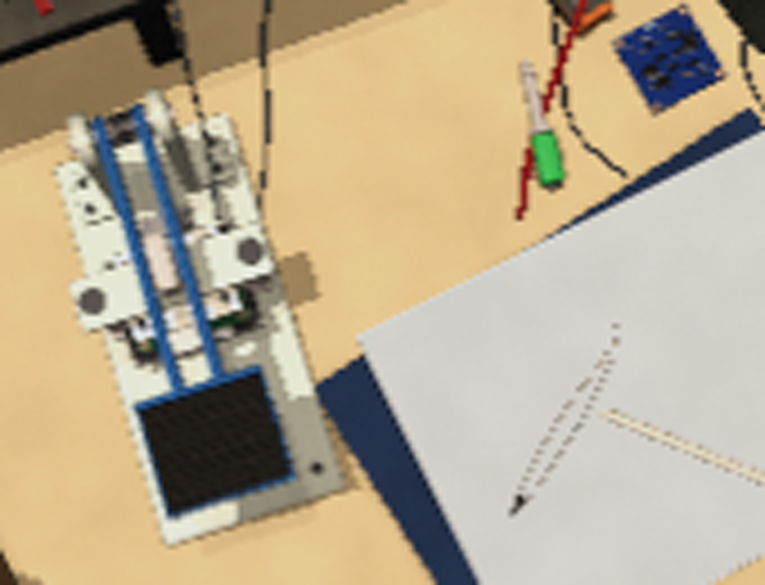

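The crop shows the pin with its handle at (547,157) and its nose at (525,65), pointing to the rear and slightly left, with a thin red wire beside it. The bars, the tongue between them at (160,260) and the bridge nuts are all visible.

```bash
cat >> h.py <<'E'
from scipy.spatial.transform import Rotation as R
def plan(p,Rt,cap=(0.8,0.9)):
    s=env.observe(); R0=np.array(s['tool_rot']).reshape(3,3); p0=np.array(s['position'])
    rv=R.from_matrix(R0.T@Rt).as_rotvec(degrees=True); d=R0.T@(np.array(p)-p0)
    print('tool-frame shift mm',(d*1000).round(1),'units',(d/.05).round(3),'| rotvec deg',rv.round(2),'units',(rv/8).round(3))
def down(yaw): # tool y axis at yaw+90, x at yaw, z down
    c,s=np.cos(np.radians(yaw)),np.sin(np.radians(yaw)); x=np.array([c,s,0]);z=np.array([0,0,-1.]); return np.stack([x,np.cross(z,x),z],1)
E
python3 - <<'E'
from h import *
a=get('top'); P0=onz(a,281.3,204.8,.0145); t=onz(a,276.2,184.4,.0075); print(P0,t,np.linalg.norm(t-P0),np.degrees(np.arctan2(*(t-P0)[[1,0]])))
print(viewer.get_image('wrist')['T_tool_cam'].round(4))
s=env.observe();print(np.degrees(np.arctan2(s['tool_rot'][1][0],s['tool_rot'][0][0])))
yaw=np.degrees(np.arctan2(*(t-P0)[[1,0]]))
for y in (yaw,yaw+180): plan([.46,.08,.2],down(y))
E
```

```text
[0.47852428 0.08323539 0.0145    ] [0.53555886 0.08942207 0.0075    ] 0.057794618757460045 6.190803987072747
[[-1.200e-03  9.494e-01  3.140e-01  7.980e-02]
 [ 1.000e+00  1.200e-03  4.000e-04  1.000e-03]
 [ 0.000e+00  3.140e-01 -9.494e-01 -1.259e-01]
 [ 0.000e+00  0.000e+00  0.000e+00  1.000e+00]]
158.1820780225871
tool-frame shift mm [-397.4 -304.6   48.2] units [-7.947 -6.093  0.964] | rotvec deg [-2.0000e-02  4.0000e-02  1.5199e+02] units [-3.0000e-03  5.0000e-03  1.8999e+01]
tool-frame shift mm [-397.4 -304.6   48.2] units [-7.947 -6.093  0.964] | rotvec deg [-3.000e-02 -2.000e-02 -2.801e+01] units [-3.000e-03 -2.000e-03 -3.501e+00]
```

```bash
python3 - <<'E'
from h import *
for n in('top','side'):
    P=cloud(get(n)); 
    for zlo in (.1,.2,.3,.4):
        q=P[(P[...,2]>zlo)&(P[...,2]<zlo+.1)&(P[...,0]>.3)&(P[...,0]<.75)&(P[...,1]<.16)&(P[...,1]>-.2)]
        d=np.hypot(q[:,0]-.48,q[:,1]-.083); 
        if len(q): i=d.argsort()[:400:60]; print(n,zlo,len(q),q[i].round(3).tolist())
E
```

```text
top 0.1 5683 [[0.59, 0.076, 0.104], [0.599, 0.123, 0.147], [0.608, 0.091, 0.142], [0.606, 0.117, 0.152], [0.604, 0.032, 0.124], [0.616, 0.069, 0.148], [0.619, 0.09, 0.151]]
top 0.2 1692 [[0.654, -0.043, 0.246], [0.648, -0.054, 0.274], [0.656, -0.046, 0.265], [0.647, -0.06, 0.222], [0.647, -0.062, 0.297], [0.701, 0.045, 0.273], [0.657, -0.068, 0.225]]
top 0.3 6859 [[0.473, 0.046, 0.378], [0.465, 0.041, 0.383], [0.46, 0.038, 0.385], [0.461, 0.034, 0.392], [0.456, 0.032, 0.39], [0.481, 0.024, 0.396], [0.488, 0.022, 0.397]]
top 0.4 3650 [[0.47, 0.025, 0.4], [0.46, 0.019, 0.401], [0.451, 0.019, 0.4], [0.451, 0.016, 0.402], [0.488, 0.007, 0.413], [0.474, 0.004, 0.416], [0.461, 0.004, 0.412]]
side 0.1 5357 [[0.592, 0.073, 0.104], [0.598, 0.123, 0.14], [0.606, 0.094, 0.135], [0.594, 0.141, 0.149], [0.608, 0.108, 0.149], [0.609, 0.113, 0.149], [0.604, 0.029, 0.115]]
side 0.2 4062 [[0.645, -0.058, 0.284], [0.657, -0.046, 0.217], [0.655, -0.05, 0.252], [0.659, -0.046, 0.241], [0.7, 0.052, 0.289], [0.652, -0.062, 0.284], [0.655, -0.062, 0.291]]
side 0.3 6736 [[0.44, 0.028, 0.387], [0.437, 0.002, 0.397], [0.425, -0.002, 0.387], [0.431, -0.013, 0.394], [0.434, -0.019, 0.4], [0.42, -0.017, 0.376], [0.422, -0.021, 0.378]]
side 0.4 4236 [[0.451, 0.011, 0.403], [0.46, -0.014, 0.422], [0.496, -0.022, 0.433], [0.438, -0.018, 0.402], [0.443, -0.024, 0.406], [0.44, -0.026, 0.405], [0.461, -0.034, 0.429]]
```

>>> {"method": "move_arm", "body": {"motion": [[[-0.9, -0.68, 0.1], [0, 0, 0]], [[-0.9, -0.68, 0.1], [0, 0, 0]], [[-0.9, -0.68, 0.1], [0, 0, 0]], [[-0.9, -0.68, 0.1], [0, 0, 0]], [[-0.9, -0.68, 0.1], [0, 0, 0]], [[-0.9, -0.68, 0.1], [0, 0, 0]], [[-0.9, -0.68, 0.1], [0, 0, 0]], [[-0.9, -0.68, 0.1], [0, 0, 0]], [[0, 0, 0], [0, 0, 1]], [[0, 0, 0], [0, 0, 1]]]}}

```text
time_s: 1.4
position: [0.411, 0.168, 0.2128]
tool_rot: [[-0.784, 0.62, -0.0], [0.62, 0.784, 0.0], [0.0, -0.0, -1.0]]
ft_force: [-0.5, -0.2, 0.0]
grip_width: 0.0857
gripper_force: 0.0
```

```bash
python3 - <<'E'
from h import *
a=get('top');b=get('side')
Q=np.vstack([cloud(a).reshape(-1,3),cloud(b).reshape(-1,3)])
# lamp head
m=(Q[:,0]>.35)&(Q[:,0]<.6)&(Q[:,1]<.07)&(Q[:,1]>-.2)&(Q[:,2]>.2)&(Q[:,2]<.6)
q=Q[m]
for z in np.arange(.2,.6,.04):
    r=q[(q[:,2]>=z)&(q[:,2]<z+.04)]
    if len(r)>5: print('lamp',z.round(2),len(r),np.percentile(r,2,0).round(3),np.percentile(r,98,0).round(3))
# robot near tcp
s=env.observe();p=s['position']
m=(np.hypot(Q[:,0]-p[0],Q[:,1]-p[1])<.12)&(Q[:,2]>.2)&(Q[:,1]>.075); q=Q[m]
for z in np.arange(.2,.7,.04):
    r=q[(q[:,2]>=z)&(q[:,2]<z+.04)]
    if len(r)>5: print('rob',z.round(2),len(r),(r.min(0)-p).round(3),(r.max(0)-p).round(3))
cv2.imwrite('pics/s2.png',cv2.cvtColor(np.hstack([cv2.resize(a['frame'][60:320,120:400],(400,371)),cv2.resize(b['frame'][0:340,100:467],(400,371))]),cv2.COLOR_RGB2BGR))
E
```

```text
lamp 0.32 631 [ 0.418 -0.062  0.325] [ 0.489 -0.033  0.36 ]
lamp 0.36 4142 [ 0.415 -0.193  0.362] [0.571 0.039 0.399]
lamp 0.4 3390 [ 0.438 -0.073  0.401] [0.514 0.017 0.436]
rob 0.2 218 [-0.039 -0.052 -0.004] [0.039 0.045 0.027]
rob 0.24 314 [-0.054 -0.07   0.027] [0.044 0.048 0.067]
rob 0.28 646 [-0.053 -0.067  0.067] [0.047 0.048 0.107]
rob 0.32 849 [-0.039 -0.043  0.107] [0.028 0.028 0.147]
rob 0.36 942 [-0.041 -0.045  0.147] [0.036 0.028 0.187]
rob 0.4 1088 [-0.094 -0.075  0.187] [0.05  0.047 0.227]
rob 0.44 2768 [-0.117 -0.075  0.227] [0.053 0.069 0.267]
rob 0.48 5887 [-0.116 -0.076  0.267] [0.043 0.065 0.307]
rob 0.52 1908 [-0.12  -0.075  0.307] [-0.058  0.049  0.34 ]
```

View pics/s2.png

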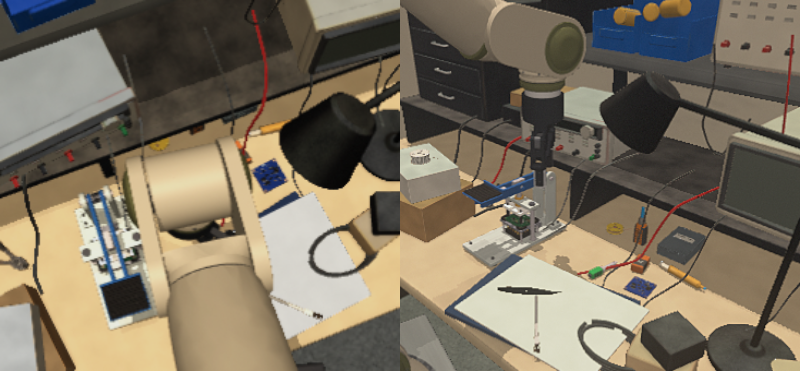

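The wrist centre is about 0.25 m above the TCP. The lamp head, 0.33 to 0.44 m up with its edge near (0.47, 0.04), is the hazard. I'll lean the tool 10° back towards the robot and go low before moving over to the pin.

>>> {"method": "move_arm", "body": {"motion": [[[0, 0, 0], [0, 0, 1]], [[0, 0, 0], [0, 0, 1]], [[0, 0, 0], [0, 0, 1]], [[0, 0, 0], [0, 0, 1]], [[0, 0, 0], [0, 0, 1]], [[0, 0, 0], [0, 0, 1]], [[0, 0, 0], [0, 0, 1]], [[0, 0, 0], [0, 0, 1]], [[0, 0, 0], [0, 0, 1]], [[0, 0, 0], [0, 0, 1]], [[0, 0, 0], [0, 0, 1]], [[0, 0, 0], [0, 0, 1]], [[0, 0, 0], [0, 0, 1]], [[0, 0, 0], [0, 0, 1]], [[0, 0, 0], [0, 0, 1]], [[0, 0, 0], [0, 0, 1]], [[0, 0, 0], [0, 0, 0.96]], [[0, 0.4, 0], [0, 0.625, 0]], [[0, 0.4, 0], [0, 0.625, 0]], [[0, 0, 0], [0, 0, 0]]]}}

```text
time_s: 3.5
position: [0.4136, 0.1288, 0.213]
tool_rot: [[0.978, 0.116, 0.174], [0.115, -0.993, 0.019], [0.175, 0.001, -0.985]]
ft_force: [-0.1, 0.4, 0.1]
grip_width: 0.0854
gripper_force: 0.0
```

```bash
python3 - <<'E'
from h import *
a=get('wrist');save(a,'w1.png'); P=cloud(a); hsv=cv2.cvtColor(a['frame'],cv2.COLOR_RGB2HSV)
m=cv2.inRange(hsv,(50,120,60),(85,255,255)); k,l,st,c=cv2.connectedComponentsWithStats(m)
for i in range(1,k):
    if st[i,4]>80: print(st[i],c[i].round(1),np.median(P[l==i],0).round(4),cv2.minAreaRect((P[l==i][:,:2]*1000).astype(np.float32)))
E
```

```text
[289 138  12  24 268] [294.3 149.1] [0.4824 0.0847 0.0151] ((479.1212158203125, 107.11811065673828), (28.243032455444336, 59.75139236450195), 6.248174667358398)
```

View pics/w1.png

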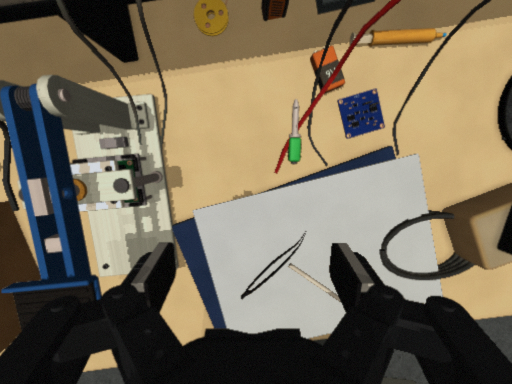

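The wrist view shows the pin standing nearly straight up in the image, handle at (294,149) and nose at (296,100). The pedal bars are on the left (x 10 to 75) and the right bridge nut is at (122,185).

```bash
python3 - <<'E'
from h import *
a=get('wrist'); P=cloud(a); f=a['frame'].astype(int); hsv=cv2.cvtColor(a['frame'],cv2.COLOR_RGB2HSV)
m=cv2.inRange(hsv,(50,120,60),(85,255,255)); m[:130]=0; m[170:]=0; m[:,:280]=0; m[:,310:]=0
g=cv2.minAreaRect(np.argwhere(m>0)[:,::-1].astype(np.float32)); print('green rect',g)
# shank: bright low-saturation
s=((hsv[...,1]<70)&(hsv[...,2]>110)); s[:95]=0;s[136:]=0;s[:,:286]=0;s[:,306:]=0
for v in range(95,137,4): 
    u=np.where(s[v])[0]; print(v,u.min() if len(u) else None,u.max() if len(u) else None, a['frame'][v,296],P[v,296].round(4))
for v in(139,149,159): print(P[v,294].round(4), onz(a,294.3,v,.015).round(4))
# bars: blue points high
b=cv2.inRange(hsv,(100,110,40),(125,255,255))>0; b[:,100:]=False
q=P[b&(P[...,2]>.139)&(P[...,2]<.15)]; print('bars',len(q),q.mean(0).round(4),cv2.minAreaRect((q[:,:2]*1000).astype(np.float32)))
a=get('top');hsv=cv2.cvtColor(a['frame'],cv2.COLOR_RGB2HSV);P=cloud(a);print(a['frame'][210:212,185])
E
```

```text
green rect ((294.5, 149.5), (23.0, 11.0), 90.0)
95 None None [209 178 127] [ 5.495e-01  9.010e-02 -3.000e-04]
99 None None [190 167 133] [0.5445 0.0895 0.0009]
103 294 298 [190 174 160] [0.5377 0.0903 0.0113]
107 294 298 [129 117 108] [0.533  0.0897 0.0117]
111 293 298 [191 175 163] [0.5283 0.089  0.0116]
115 293 298 [203 188 175] [0.5236 0.0883 0.0114]
119 293 298 [200 183 168] [0.5188 0.0878 0.0121]
123 293 297 [199 184 170] [0.514  0.0872 0.0126]
127 293 297 [195 177 164] [0.5092 0.0866 0.013 ]
131 293 297 [190 176 161] [0.5046 0.0857 0.0113]
135 290 300 [202 188 172] [0.4994 0.0857 0.0161]
[0.4946 0.0872 0.0138] [0.4945 0.087  0.015 ]
[0.4825 0.0856 0.0143] [0.4825 0.0853 0.015 ]
[0.4703 0.084  0.015 ] [0.4703 0.0836 0.015 ]
bars 3374 [0.4296 0.2949 0.1452] ((418.00787353515625, 292.6680908203125), (172.52865600585938, 45.42976379394531), 19.811243057250977)
[[ 44  92 146]
 [ 46  94 147]]
```

>>> {"method": "move_arm", "body": {"motion": [[[-0.167, 0, 0.94], [0, 0, 0.15]], [[-0.167, 0, 0.94], [0, 0, 0]], [[-0.167, 0, 0.94], [0, 0, 0]], [[0.4, 0.34, 0.07], [0, 0, 0]], [[0.4, 0.34, 0.07], [0, 0, 0]], [[0.42, 0.34, 0.07], [0, 0, 0]], [[0, 0, 0], [0, 0, 0]]]}}

```text
time_s: 4.35
position: [0.4842, 0.0841, 0.0697]
tool_rot: [[0.98, 0.093, 0.175], [0.091, -0.996, 0.019], [0.176, -0.003, -0.984]]
ft_force: [-0.5, 0.1, -0.3]
grip_width: 0.0854
gripper_force: 0.0
```

```bash
python3 - <<'E'
from h import *
a=get('wrist');save(a,'w2.png'); P=cloud(a); hsv=cv2.cvtColor(a['frame'],cv2.COLOR_RGB2HSV)
s=env.observe(); print(s['position'].round(4),np.array(s['tool_rot']).round(4),s['ft_force'])
m=cv2.inRange(hsv,(50,120,60),(85,255,255)); k,l,st,c=cv2.connectedComponentsWithStats(m)
for i in range(1,k):
    if st[i,4]>200: print(st[i],cv2.minAreaRect(np.argwhere(l==i)[:,::-1].astype(np.float32)),onz(a,*c[i],.015).round(4))
w=((hsv[...,1]<70)&(hsv[...,2]>110)); u0=int(proj(a,[.52,.088,.0075])[0]); print('tip proj',proj(a,[.5435,.0905,.0075]),proj(a,[.4825,.0853,.015]))
for x in (.505,.515,.525,.533):
    u,v=proj(a,[x,.0853+(x-.4825)*.096,.0075]); v=int(v); r=np.where(w[v,int(u)-25:int(u)+25])[0]+int(u)-25
    if len(r): print(x,v,u.round(1),r.min(),r.max(),onz(a,(r.min()+r.max())/2,v,.0085).round(4))
E
```

```text
[0.4822 0.085  0.0695] [[ 0.9806  0.0934  0.1724]
 [ 0.0914 -0.9956  0.0197]
 [ 0.1735 -0.0036 -0.9848]] [-1.35554861 -0.00287204  0.06318711]
[244 215  19  39 706] ((253.0, 234.0), (38.0, 18.0), 90.0) [0.4828 0.0842 0.015 ]
tip proj [252.10940884 151.16843609] [251.50721276 234.43512986]
0.505 202 251.4 248 256 [0.5057 0.0871 0.0085]
0.515 189 251.4 248 256 [0.5156 0.088  0.0085]
0.525 176 251.3 248 257 [0.5253 0.0885 0.0085]
0.533 165 251.3 248 257 [0.5334 0.0893 0.0085]
```

View pics/w2.png

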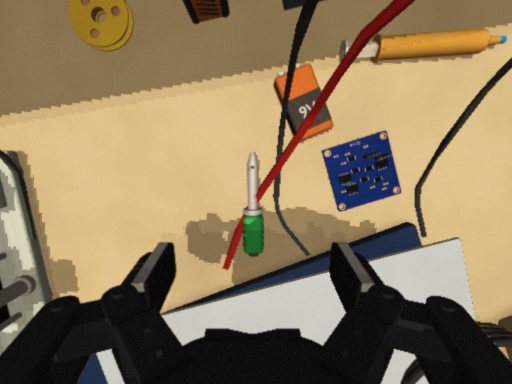

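The view shows the pin lined up with the tool: handle at (253,234), nose at (252,155), midway between the fingers. I'll partly close the gripper so it stays clear of the folder and blue board, then descend.

>>> {"method": "move_arm", "body": {"motion": [[[0, 0, 0], [0, 0, 0]], [[0, 0, 0], [0, 0, 0]], [[-0.03, 0, 0.16], [0, 0, 0]], [[-0.03, 0, 0.16], [0, 0, 0]], [[-0.03, 0, 0.16], [0, 0, 0]], [[-0.03, 0, 0.16], [0, 0, 0]], [[-0.03, 0, 0.16], [0, 0, 0]], [[-0.03, 0.01, 0.15], [0, 0, 0]], [[0, 0, 0], [0, 0, 0]], [[0, 0, 0], [0, 0, 0]]], "claw": 0.6, "force": 60}}

```text
time_s: 5.4
position: [0.4804, 0.0846, 0.0214]
tool_rot: [[0.981, 0.093, 0.172], [0.091, -0.996, 0.02], [0.173, -0.004, -0.985]]
ft_force: [-0.7, 0.1, 0.2]
grip_width: 0.0343
gripper_force: 0.0
```

>>> {"method": "move_arm", "body": {"motion": [[[0, 0, 0], [0, 0, 0]], [[0, 0, 0], [0, 0, 0]], [[0, 0, 0], [0, 0, 0]], [[0, 0, 0], [0, 0, 0]], [[0, 0, 0], [0, 0, 0]]], "claw": 1.0}}

```text
time_s: 5.9
position: [0.4805, 0.0846, 0.022]
tool_rot: [[0.98, 0.093, 0.173], [0.091, -0.996, 0.02], [0.175, -0.003, -0.985]]
ft_force: [-3.2, 0.3, 6.3]
grip_width: 0.0132
gripper_force: 59.4
```

>>> {"method": "move_arm", "body": {"motion": [[[0.05, 0, -0.27], [0, 0, 0]], [[0.05, 0, -0.27], [0, 0, 0]], [[0.05, 0, -0.27], [0, 0, 0]], [[-0.4, -0.24, -0.07], [0, 0, 0]], [[-0.4, -0.24, -0.07], [0, 0, 0]], [[-0.4, -0.24, -0.07], [0, 0, 0]], [[-0.4, -0.24, -0.07], [0, 0, 0]], [[0.1, 0, -0.6], [0, 0, 0]], [[0.1, 0, -0.6], [0, 0, 0]], [[0.1, 0, -0.6], [0, 0, 0]], [[0.1, 0, -0.6], [0, 0, 0]], [[0, 0, 0], [0, 0, 0]], [[0, 0, 0], [0, 0, 0]]]}}

```text
time_s: 7.2
position: [0.3941, 0.1242, 0.1844]
tool_rot: [[0.981, 0.093, 0.173], [0.091, -0.996, 0.02], [0.174, -0.004, -0.985]]
ft_force: [-0.3, -1.0, -1.7]
grip_width: 0.0131
gripper_force: 58.7
```

```bash
python3 - <<'E'
from h import *
a=get('wrist');save(a,'w3.png'); P=cloud(a); s=env.observe(); Rt=np.array(s['tool_rot']); p=np.array(s['position']); print(p.round(4),s['ft_force'],s['grip_width'],s['q'])
hsv=cv2.cvtColor(a['frame'],cv2.COLOR_RGB2HSV)
m=cv2.inRange(hsv,(50,120,60),(85,255,255)); k,l,st,c=cv2.connectedComponentsWithStats(m)
for i in range(1,k):
    if st[i,4]>200: print(st[i],cv2.minAreaRect(np.argwhere(l==i)[:,::-1].astype(np.float32)))
# tool-frame height map along tool x
Q=(P-p)@Rt
mm=(abs(Q[...,1])<.012)&(Q[...,0]>.012)&(Q[...,0]<.09)&(Q[...,2]<.05)&(Q[...,2]>-.03)
q=Q[mm];
for x in np.arange(.012,.075,.006):
    r=q[(q[:,0]>=x)&(q[:,0]<x+.006)]
    if len(r): print((x*1e3).round(),len(r),(np.median(r,0)*1e3).round(1),(r[:,1].min()*1e3).round(1),(r[:,1].max()*1e3).round(1))
print('tip pred', proj(a,p+Rt@np.array([.0577*np.cos(.17)+.0,0,.0])))
E
```

```text
[0.3938 0.1242 0.1837] [ 0.70447567 -0.13281782 -0.71492045] 0.013066575899947478 [  0.32204287   8.37395712 106.48048849   1.30208043  55.28047776
  84.3702425 ]
[ 240  228   25   50 1106] ((252.0, 252.5), (49.0, 24.0), 90.0)
12.0 1161 [12.8  2.1 -3.4] -12.0 12.0
18.0 237 [19.5 -0.7 13.7] -7.2 6.8
24.0 142 [27.  -0.4 15.3] -4.2 3.3
30.0 155 [32.8 -0.1 16.3] -4.1 3.3
36.0 149 [39.1 -0.7 17.4] -4.1 3.3
42.0 154 [45.  -0.7 18.4] -4.1 3.3
48.0 154 [51.  -0.1 19.5] -4.1 3.3
54.0 102 [56.5 -0.1 21.6] -2.9 2.7
60.0 2 [60.1 -0.4 22.4] -0.7 -0.1
tip pred [253.38818876 158.62753996]
```

View pics/w3.png

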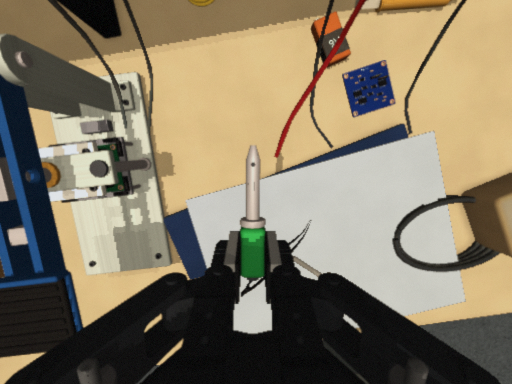

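The pin is held firmly and level: shoulder at (252,223), nose at (252,148), with the handle between the pads. Next I'll move left, then turn about the vertical to face the bars.

>>> {"method": "move_arm", "body": {"motion": [[[0.15, -0.6, 0.03], [0, 0, 0]], [[0.15, -0.6, 0.03], [0, 0, 0]], [[0, 0, 0], [0.168, -0.004, -0.953]], [[0, 0, 0], [0.168, -0.004, -0.953]], [[0, 0, 0], [0.168, -0.004, -0.953]], [[0, 0, 0], [0.168, -0.004, -0.953]], [[0, 0, 0], [0.168, -0.004, -0.953]], [[0, 0, 0], [0.168, -0.004, -0.953]], [[0, 0, 0], [0.168, -0.004, -0.953]], [[0, 0, 0], [0.168, -0.004, -0.953]], [[0, 0, 0], [0.168, -0.004, -0.953]], [[0, 0, 0], [0.168, -0.004, -0.953]], [[0, 0, 0], [0.168, -0.004, -0.953]], [[0, 0, 0], [0.168, -0.004, -0.953]], [[0, 0, 0], [0.168, -0.004, -0.953]], [[0, 0, 0], [0, 0, 0]], [[0, 0, 0], [0, 0, 0]]]}}

```text
time_s: 8.95
position: [0.4036, 0.1853, 0.1833]
tool_rot: [[-0.266, 0.962, -0.053], [0.948, 0.271, 0.165], [0.173, -0.006, -0.985]]
ft_force: [0.2, -0.6, -0.9]
grip_width: 0.0129
gripper_force: 58.8
```

```bash
python3 - <<'E'
from h import *
a=get('wrist');save(a,'w4.png'); s=env.observe(); print(s['position'].round(4),np.array(s['tool_rot']).round(4),s['q'].round(1) if hasattr(s['q'],'round') else s['q'])
np.savez('w4.npz',frame=a['frame'],depth=a['depth'],T=a['T'],K=[a[k] for k in('fx','fy','cx','cy','k1')])
E
```

```text
[0.4036 0.1854 0.1835] [[-0.2667  0.9623 -0.0528]
 [ 0.948   0.2718  0.1653]
 [ 0.1734 -0.006  -0.9848]] [  3.8  15.1  97.2  10.3  70.4 -15.6]
```

View pics/w4.png

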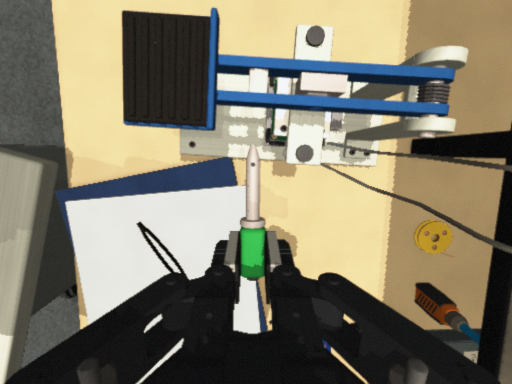

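The view shows everything needed: the pad at (170,70), the two bars (rows 60 to 110), the bridge nuts at (315,36) and (304,153), the hinge near (437,92), and the pin nose at (252,150).

```bash
cat > fx.py <<'E'
from h import *
def load(n):
    z=np.load(n); a=dict(frame=z['frame'],depth=z['depth'],T=z['T']); a.update(zip(('fx','fy','cx','cy','k1'),z['K'])); return a
def bars(a,rows=(50,125),cols=(235,410)):
    hsv=cv2.cvtColor(a['frame'],cv2.COLOR_RGB2HSV); P=cloud(a)
    b=cv2.inRange(hsv,(100,110,40),(125,255,255))>0; out=[]
    for u in range(cols[0],cols[1],5):
        v=np.where(b[rows[0]:rows[1],u])[0]+rows[0]
        g=np.split(v,np.where(np.diff(v)>2)[0]+1)
        if len(g)==2: out.append([u,g[0][0],g[0][-1],g[1][0],g[1][-1]])
    return np.array(out),P,hsv
E
python3 - <<'E'
from fx import *
a=load('w4.npz'); o,P,hsv=bars(a); print(o[::8])
# top edges: far edge (row-min -0.5) is top-left edge for each bar, z=.145
L=[]
for c,off in((1,-.5),(3,-.5)):
    q=np.array([onz(a,r[0],r[c]+off,.145) for r in o]); n=np.polyfit(q[:,0],q[:,1],1); L.append(n); print(np.degrees(np.arctan(n[0])),n,np.std(np.polyval(n,q[:,0])-q[:,1]))
for r in o[::10]: print([P[v,r[0]].round(4).tolist() for v in range(r[3],r[4]+1)])
# pad
k=(hsv[...,2]<75).astype(np.uint8); k[:, :100]=0;k[:,225:]=0;k[140:]=0
k=cv2.morphologyEx(k,cv2.MORPH_CLOSE,np.ones((5,5)));r=cv2.minAreaRect(np.argwhere(k>0)[:,::-1].astype(np.float32)); print(r)
bx=np.array([onz(a,*p,.1535)[:2] for p in cv2.boxPoints(r)]); print('pad',bx.round(4),bx.mean(0))
# nuts
g=cv2.cvtColor(a['frame'],cv2.COLOR_RGB2GRAY)
for (u,v) in((315,36),(304,153)):
    w=(g[v-15:v+15,u-15:u+15]<90).astype(np.uint8); n,l,st,c=cv2.connectedComponentsWithStats(w); i=l[15,15]; print('nut',st[i],c[i]+[u-15,v-15],dep(a,*(c[i]+[u-15,v-15])).round(4),onz(a,*(c[i]+[u-15,v-15]),.108).round(4))
E
```

```text
[[235  56  72  92 104]
 [275  59  75  93 107]
 [315  61  71  96 109]
 [355  64  80  98 112]
 [395  66  83 102 114]]
12.156636173605637 [0.21541556 0.21703745] 0.00020186650003638928
12.277568082526864 [0.21762517 0.19483654] 0.00030081513362033356
[[0.3684, 0.2744, 0.1454], [0.3685, 0.2739, 0.1449], [0.3686, 0.2734, 0.1442], [0.3689, 0.2726, 0.1455], [0.369, 0.2721, 0.1452], [0.3692, 0.2715, 0.1451], [0.3694, 0.2708, 0.1459], [0.3694, 0.2705, 0.1444], [0.3698, 0.2696, 0.1461], [0.3697, 0.2693, 0.1441], [0.3696, 0.2691, 0.1417], [0.3692, 0.2692, 0.1372], [0.3689, 0.2692, 0.1331]]
[[0.3991, 0.2809, 0.1464], [0.3993, 0.2803, 0.1461], [0.3995, 0.28, 0.1452], [0.3997, 0.2794, 0.1451], [0.3998, 0.2785, 0.1466], [0.4, 0.2782, 0.1454], [0.4001, 0.2774, 0.1463], [0.4004, 0.2772, 0.1447], [0.4005, 0.2764, 0.1459], [0.4007, 0.2758, 0.1458], [0.4011, 0.2759, 0.1422], [0.4016, 0.2762, 0.1375], [0.402, 0.2763, 0.1336]]
[[0.4322, 0.2913, 0.1343], [0.4298, 0.2876, 0.1458], [0.4301, 0.2872, 0.1454], [0.4302, 0.2865, 0.1457], [0.4304, 0.2859, 0.1458], [0.4306, 0.2854, 0.1456], [0.4308, 0.2849, 0.1454]
[... 153 characters left out ...]
2], [0.4346, 0.2831, 0.1351]]
[[0.4604, 0.2942, 0.1457], [0.4603, 0.2935, 0.1464], [0.4611, 0.2933, 0.1449], [0.4611, 0.2926, 0.1455], [0.4617, 0.2923, 0.1447], [0.4615, 0.2914, 0.1456], [0.4615, 0.2907, 0.1461], [0.4622, 0.2905, 0.1447], [0.4624, 0.2899, 0.1448], [0.4634, 0.2898, 0.1431], [0.4649, 0.2901, 0.1397], [0.467, 0.2907, 0.1354], [0.4673, 0.2901, 0.1351]]
((173.5, 70.0), (118.0, 101.0), 90.0)
pad [[0.2962 0.2982]
 [0.3518 0.3139]
 [0.3686 0.2502]
 [0.3092 0.2334]] [0.33143974 0.27392924]
nut [  0   0  30  30 862] [314.6287703  35.1937355] [0.4099 0.3355 0.1084] [0.4099 0.3356 0.108 ]
nut [  0   0  30  30 896] [303.52790179 152.49107143] [0.4276 0.2519 0.1076] [0.4276 0.2519 0.108 ]
```

```bash
python3 - <<'E'
from fx import *
a=load('w4.npz'); g=cv2.cvtColor(a['frame'],cv2.COLOR_RGB2GRAY); C=[]
for (u,v) in((315,36),(304,153)):
    w=g[v-14:v+15,u-14:u+15]; print(w[14,::3]); m=(w<70).astype(np.uint8); n,l,st,c=cv2.connectedComponentsWithStats(m); i=1+st[1:,4].argmax(); x=c[i]+[u-14,v-14]; C.append(onz(a,*x,.108)); print(st[i],x.round(1),C[-1].round(4))
M=(C[0]+C[1])/2; yaw=np.radians(12.2); fx=np.array([np.cos(yaw),np.sin(yaw)]); fy=np.array([-fx[1],fx[0]]); print('mid',M,np.linalg.norm(C[0]-C[1]))
# pad edges along row 70 and the lip; hinge cheeks
print('row70',g[70,110:232:2].tolist())
for u in(122,209): print(u,((onz(a,u,70,.1535)[:2]-M[:2])@fx).round(4))
print('pad rows',g[0:135:2,170].tolist())
E
```

```text
[243 241  92 100  99  97  95  97 235 243]
[ 6 18 13  6 22] [311.9  43.6] [0.4097 0.3296 0.108 ]
[244 244  89 106 101 103  98 101 241 244]Traceback (most recent call last):
  File "<stdin>", line 4, in <module>
ValueError: attempt to get argmax of an empty sequence
```

```bash
python3 - <<'E'
from fx import *
a=load('w4.npz'); g=cv2.cvtColor(a['frame'],cv2.COLOR_RGB2GRAY); C=[]
for (u,v) in((315,36),(304,153)):
    m=(g[v-14:v+15,u-14:u+15]<150).astype(np.uint8); n,l,st,c=cv2.connectedComponentsWithStats(m); i=l[14,14]; x=c[i]+[u-14,v-14]; C.append(onz(a,*x,.107)); print(st[i],x.round(1),C[-1].round(4))
M=(C[0]+C[1])/2; yaw=np.radians(12.2); fx=np.array([np.cos(yaw),np.sin(yaw)]); fy=np.array([-fx[1],fx[0]]); print('mid',M,np.linalg.norm(C[0]-C[1]))
print('row70',g[70,110:232:2].tolist())
for u in(122,209): print(u,((onz(a,u,70,.1535)[:2]-M[:2])@fx).round(4))
H=M[:2]; H=H+fy*((np.array([.418,.2934])-H)@fy); print('H',H)
s=env.observe(); Rt=np.array(s['tool_rot']); p=np.array(s['position'])
tip=np.array([.0598,-.0004,.0252])
w=R.from_rotvec([0,0,12.2+90-np.degrees(np.arctan2(Rt[1,0],Rt[0,0]))],degrees=True).as_matrix(); Rn=w@Rt
print('rot units',(R.from_matrix(Rt.T@Rn).as_rotvec(degrees=True)/8).round(3))
tgt=np.array([*(H-fy*(.0135+.012)),.135]); pn=tgt-Rn@tip; print('TCP target',pn.round(4),'shift in new tool axes, units',(Rn.T@(pn-p)/.05).round(3),'adv per unit fy',(Rn.T@np.array([*fy,0])).round(3), 'up',(Rn.T@[0,0,1]).round(3))
print('pin dir world', (Rn@[.985,0,.172]).round(4))
E
```

```text
[  5   4  19  21 317] [314.8  36.1] [0.4103 0.3355 0.107 ]
[  6   6  17  17 236] [303.9 152.9] [0.4282 0.2517 0.107 ]
mid [0.41925226 0.2936289  0.107     ] 0.08568475906551565
row70 [219, 221, 219, 218, 220, 220, 173, 35, 35, 32, 34, 36, 24, 31, 35, 33, 31, 35, 32, 25, 36, 37, 34, 36, 35, 31, 22, 37, 38, 34, 35, 35, 29, 30, 39, 38, 30, 35, 36, 32, 29, 41, 37, 34, 34, 36, 28, 36, 37, 60, 88, 94, 67, 26, 31, 24, 28, 27, 27, 27, 26]
122 -0.1204
209 -0.0691
H [0.41924361 0.29366888]
rot units [-0.076  0.003  0.433]
TCP target [0.4385 0.207  0.1494] shift in new tool axes, units [0.154 0.779 0.715] adv per unit fy [0.985 0.001 0.173] up [ 0.173 -0.006 -0.985]
pin dir world [-0.2123  0.9771  0.0014]
```

The pad centre comes out at −94.8 mm from the hole (−95 expected) and the bar spacing matches too. Now I'll stage the pin 12 mm from the bar face.

>>> {"method": "move_arm", "body": {"motion": [[[0, 0, 0], [-0.076, 0.003, 0.433]], [[0.038, 0.195, 0.18], [0, 0, 0]], [[0.038, 0.195, 0.18], [0, 0, 0]], [[0.038, 0.195, 0.18], [0, 0, 0]], [[0.038, 0.195, 0.18], [0, 0, 0]], [[0, 0, 0], [0, 0, 0]], [[0, 0, 0], [0, 0, 0]], [[0, 0, 0], [0, 0, 0]]]}}

```text
time_s: 9.8
position: [0.4388, 0.2071, 0.1502]
tool_rot: [[-0.212, 0.976, -0.041], [0.962, 0.216, 0.168], [0.173, -0.004, -0.985]]
ft_force: [0.6, 0.0, -1.1]
grip_width: 0.013
gripper_force: 58.8
```

```bash
cat > chk.py <<'E'
from fx import *
a=get('wrist'); s=env.observe(); Rt=np.array(s['tool_rot']); p=np.array(s['position'])
H=np.array([.41924,.29367,.135]); yw=np.radians(12.2); F=np.array([[np.cos(yw),-np.sin(yw),0],[np.sin(yw),np.cos(yw),0],[0,0,1]])
print('t',s['time_s'],'p',p.round(4),'F',np.array(s['ft_force']).round(1),'grip',s['grip_width'])
print('tip in hole frame mm',(F.T@(p+Rt@[.0598,-.0004,.0252]-H)*1000).round(1),'dir',(F.T@Rt@[.985,0,.172]).round(4))
E
python3 - <<'E'
from chk import *
save(a,'w5.png'); g=cv2.cvtColor(a['frame'],cv2.COLOR_RGB2GRAY)
np.savez('w5.npz',frame=a['frame'],depth=a['depth'],T=a['T'],K=[a[k] for k in('fx','fy','cx','cy','k1')])
print('tip px pred',proj(a,p+Rt@[.0598,-.0004,.0252]).round(1),'hole face px',proj(a,H+F@[0,-.0135,0]).round(1))
P=cloud(a); Q=(P-H)@F
for x in(-30,-20,-10,10,20,30):
    m=(abs(Q[...,0]*1e3-x)<3)&(abs(Q[...,2]-.010)<.003)&(abs(Q[...,1])<.03); y=Q[m][:,1]*1e3; z=Q[m][:,2]*1e3
    print(x,len(y),'bar ext y',y[y<0].min().round(1),y[y<0].max().round(1),y[y>0].min().round(1),y[y>0].max().round(1),'z',np.median(z).round(2))
m=(abs(Q[...,0])<.004)&(Q[...,1]<-.02)&(Q[...,1]>-.06)&(Q[...,2]>-.02)&(Q[...,2]<.02)
q=Q[m]*1e3
for y in range(-60,-20,4):
    r=q[(q[:,1]>=y)&(q[:,1]<y+4)]; 
    if len(r): print('shank',y,len(r),r[:,0].min().round(1),r[:,0].max().round(1),'top z',np.percentile(r[:,2],80).round(1))
E
```

```text
t 9.85 p [0.4389 0.2071 0.1503] F [-0.6 -0.3  0.1] grip 0.013105334186517494
tip in hole frame mm [  0.2 -25.5   0.8] dir [-0.0043  0.9999  0.0012]
tip px pred [249.3 142.7] hole face px [249.  120.7]
-30 330 bar ext y -13.5 -7.3 7.5 14.1 z 10.21
-20 330 bar ext y -13.5 -7.3 7.3 14.2 z 10.3
-10 408 bar ext y -13.5 -0.1 0.9 14.4 z 10.38
10 390 bar ext y -13.5 -0.4 0.4 14.2 z 10.35
20 336 bar ext y -13.5 -7.6 7.2 14.1 z 10.22
30 321 bar ext y -13.5 -7.7 7.2 14.0 z 10.25
shank -60 69 -1.7 3.5 top z 5.2
shank -56 68 -1.7 3.5 top z 4.9
shank -52 73 -1.7 4.0 top z 4.9
shank -48 75 -1.7 4.0 top z 5.0
shank -44 84 -1.7 4.0 top z 4.8
shank -40 80 -1.7 4.0 top z 5.0
shank -36 72 -1.7 3.9 top z 4.5
shank -32 57 -0.6 3.9 top z 3.7
shank -28 16 0.6 3.9 top z 2.4
```

View pics/w5.png

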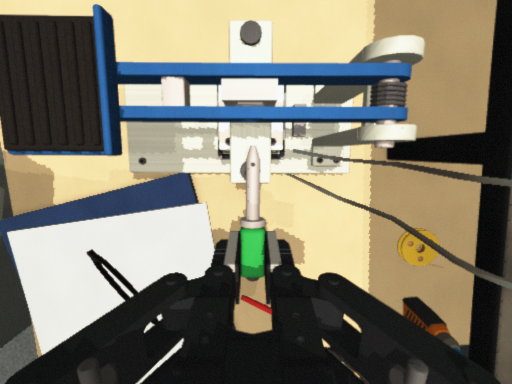

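The nose shows at about (252.5,148), while my stored offset predicted (249,143). I'll re-derive the tip directly in tool coordinates and check how noisy the pose reading is.

```bash
python3 - <<'E'
from fx import *
im=viewer.get_image('wrist'); Tc=np.array(im['T_tool_cam'])
im['T']=Tc; hsv=cv2.cvtColor(im['frame'],cv2.COLOR_RGB2HSV); g=cv2.cvtColor(im['frame'],cv2.COLOR_RGB2GRAY)
print({k:im[k] for k in('fx','cx','cy','k1')})
for v in (144,146,148,150,155,165,180,200): print(v,im['frame'][v,243:264].mean(1).astype(int).tolist())
for z,uv in((.0252,(252.5,146.5)),): print('tip tool',onz(im,*uv,z))
Q=cloud(im)
for v in(155,165,180,195,205,215,220,225): print(v,[ (Q[v,u]*1e3).round(1).tolist() for u in(250,252,255)])
s=env.observe(); Rt=np.array(s['tool_rot'])
a=get('wrist'); A=a['T'][:3,:3]@np.linalg.inv(Tc[:3,:3]); print('rot diff deg',R.from_matrix(Rt.T@A).as_rotvec(degrees=True),'pos',(a['T']@np.linalg.inv(Tc))[:3,3]-s['position'])
E
```

```text
{'fx': 268.3303479764691, 'cx': 252.20059308829892, 'cy': 191.3311834109018, 'k1': 0.012849359319499033}
144 [245, 246, 245, 245, 245, 245, 244, 243, 242, 244, 244, 244, 243, 245, 246, 247, 246, 246, 246, 245, 246]
146 [246, 246, 245, 242, 242, 244, 233, 190, 200, 217, 226, 219, 209, 228, 244, 247, 246, 246, 246, 246, 246]
148 [246, 246, 243, 239, 240, 233, 198, 183, 204, 221, 229, 225, 210, 217, 241, 246, 245, 246, 246, 246, 245]
150 [246, 246, 243, 240, 237, 220, 169, 192, 211, 225, 233, 228, 214, 196, 222, 245, 246, 246, 246, 245, 246]
155 [245, 244, 241, 230, 190, 173, 191, 211, 224, 236, 240, 236, 226, 210, 191, 204, 240, 245, 246, 246, 246]
165 [102, 102, 98, 119, 166, 189, 205, 203, 159, 106, 111, 148, 206, 215, 200, 181, 175, 216, 244, 246, 245]
180 [233, 203, 170, 138, 167, 194, 210, 225, 235, 241, 240, 236, 226, 214, 195, 176, 186, 232, 244, 245, 246]
200 [208, 198, 164, 139, 163, 175, 211, 225, 233, 237, 236, 229, 220, 206, 185, 161, 155, 190, 207, 209, 209]
tip tool [0.05761897 0.00142626 0.0252    ]
155 [[53.5, 0.0, 21.6], [53.6, 1.1, 21.0], [53.7, 2.8, 20.6]]
165 [[48.2, 0.0, 20.0], [48.5, 1.1, 18.8], [48.3, 2.8, 19.6]]
180 [[40.2, 0.0, 17.7], [40.1, 1.1, 18.2], [40.3, 2.8, 17.4]]
195 [[31.8, -0.0, 16.4], [32.0, 1.1, 16.1], [31.7, 2.8, 16.8]]
205 [[26.4, -0.0, 15.0], [26.4, 1.1, 14.8], [26.0, 2.8, 15.8]]
215 [[20.5, -0.0, 14.5], [21.1, 1.1, 13.2], [20.7, 2.8, 14.1]]
220 [[18.1, -0.0, 12.9], [17.6, 1.1, 14.0], [17.9, 2.8, 13.4]]
225 [[16.4, -0.0, 10.0], [16.5, 1.1, 9.9], [16.2, 2.8, 10.3]]
rot diff deg [-6.64463963e-08 -9.23907943e-06 -2.79559605e-06] pos [ 9.64960900e-09  6.61647285e-08 -1.74591266e-07]
```

```bash
cat > rel.py <<'E'
from fx import *
def rel(nuts):
    a=get('wrist'); s=env.observe(); Rt=np.array(s['tool_rot']); p=np.array(s['position']); g=cv2.cvtColor(a['frame'],cv2.COLOR_RGB2GRAY); C=[]
    yw=np.radians(12.2); F=np.array([[np.cos(yw),-np.sin(yw),0],[np.sin(yw),np.cos(yw),0],[0,0,1]])
    for u,v in nuts:
        m=(g[v-16:v+17,u-16:u+17]<150).astype(np.uint8); n,l,st,c=cv2.connectedComponentsWithStats(m); i=l[16,16]; x=c[i]+[u-16,v-16]; C.append(onz(a,*x,.107)); print('nut',st[i],x.round(1),C[-1].round(4))
    M=sum(C)/2 if len(C)==2 else None
    tip=p+Rt@[.0576,.0014,.0252]; print('tip',tip.round(4),'nut mid',M,'axis angle',np.degrees(np.arctan2(*(C[0]-C[1])[[1,0]]))-90)
    M[2]=.135; print('tip rel in fixture axes mm',(F.T@(tip-M)*1e3).round(1))
    return a,F,M,Rt,p
E
python3 - <<'E'
from rel import *
for (n0) in ((251,33),): 
    a,F,M,Rt,p=rel([(251,33),(251,170)])
o,P,h=bars(a,(50,130),(150,215)); 
for c in(1,3): q=np.array([onz(a,r[0],r[c]-.5,.145) for r in o]); k=np.polyfit(q[:,0],q[:,1],1); print(np.degrees(np.arctan(k[0])),(np.polyval(k,M[0])-M[1])*np.cos(np.radians(12.2)))
g=cv2.cvtColor(a['frame'],cv2.COLOR_RGB2GRAY)
print('row80',g[80,85:125].tolist())
E
```

```text
nut [  5   4  21  25 424] [250.1  33. ] [0.4104 0.3356 0.107 ]
nut [  0   0  33  33 954] [252.  169.5] [0.4298 0.2526 0.107 ]
tip [0.4271 0.267  0.1355] nut mid [0.4201275  0.29408498 0.107     ] axis angle 13.142386486792063
tip rel in fixture axes mm [  1.  -27.9   0.5]
12.488032384311023 0.013587583184606313
11.543151933189531 -0.008087831000898568
row80 [37, 34, 37, 39, 38, 38, 37, 35, 32, 28, 23, 28, 41, 60, 87, 96, 101, 104, 99, 91, 79, 58, 40, 31, 30, 32, 30, 32, 28, 30, 30, 29, 31, 25, 28, 30, 29, 27, 29, 30]
```

The far nut agrees with the earlier fix. The tip is about 1.8 mm too far rearward and 0.4 mm high, so I'll correct that and enter the first bar.

>>> {"method": "move_arm", "body": {"motion": [[[0, -0.036, 0.008], [0, 0, 0]], [[0.0985, 0, 0.0173], [0, 0, 0]], [[0.0985, 0, 0.0173], [0, 0, 0]], [[0.0985, 0, 0.0173], [0, 0, 0]], [[0.06, 0, 0.0105], [0, 0, 0]], [[0.06, 0, 0.0105], [0, 0, 0]], [[0, 0, 0], [0, 0, 0]], [[0, 0, 0], [0, 0, 0]]]}}

```text
time_s: 10.8
position: [0.4327, 0.2275, 0.1496]
tool_rot: [[-0.212, 0.976, -0.041], [0.962, 0.216, 0.168], [0.173, -0.004, -0.985]]
ft_force: [-0.3, 0.4, -1.1]
grip_width: 0.0133
gripper_force: 58.8
```

```bash
sed -i 's/.0598,-.0004,.0252/.0576,.0014,.0252/' chk.py; python3 -c "
from chk import *
save(a,'w6.png'); print(np.array(s['wrist_torque']).round(2))
g=a['frame'].mean(2).astype(int)
for v in(120,125,130,140,150): print(v,g[v,240:266].tolist())"
```

```text
t 10.85 p [0.4327 0.2274 0.1496] F [ 0.2 -0.7 -0.1] grip 0.013143480945851134
tip in hole frame mm [ 0.2 -6.5 -0.3] dir [-0.0042  0.9999  0.0013]
[-0.04 -0.03 -0.  ]
120 [33, 30, 32, 32, 39, 37, 42, 42, 46, 49, 53, 52, 50, 50, 51, 48, 53, 49, 49, 44, 42, 39, 31, 33, 37, 31]
125 [241, 242, 242, 242, 242, 242, 242, 242, 242, 242, 242, 242, 242, 242, 242, 242, 242, 242, 243, 242, 243, 243, 243, 242, 243, 243]
130 [242, 243, 242, 242, 242, 242, 243, 242, 242, 243, 243, 243, 242, 243, 243, 243, 243, 243, 242, 243, 243, 243, 243, 243, 243, 242]
140 [240, 240, 240, 240, 240, 240, 240, 241, 240, 240, 241, 240, 240, 240, 240, 240, 240, 241, 241, 240, 241, 240, 240, 241, 240, 240]
150 [115, 116, 115, 114, 115, 116, 116, 115, 118, 117, 118, 113, 116, 115, 117, 118, 118, 119, 118, 119, 119, 119, 118, 119, 118, 117]
```

There's no force, and the tip is already 7 mm inside the bar. I'll keep going through the tongue.

>>> {"method": "move_arm", "body": {"motion": [[[0.05, 0, 0.0088], [0, 0, 0]], [[0.05, 0, 0.0088], [0, 0, 0]], [[0.05, 0, 0.0088], [0, 0, 0]], [[0.05, 0, 0.0088], [0, 0, 0]], [[0.05, 0, 0.0088], [0, 0, 0]], [[0, 0, 0], [0, 0, 0]], [[0, 0, 0], [0, 0, 0]]]}}

```text
time_s: 11.55
position: [0.4299, 0.24, 0.1497]
tool_rot: [[-0.212, 0.976, -0.041], [0.962, 0.216, 0.169], [0.173, -0.004, -0.985]]
ft_force: [-0.8, 1.0, 0.3]
grip_width: 0.0127
gripper_force: 58.9
```

>>> {"method": "move_arm", "body": {"motion": [[[0.05, 0, 0.0088], [0, 0, 0]], [[0.05, 0, 0.0088], [0, 0, 0]], [[0.05, 0, 0.0088], [0, 0, 0]], [[0.05, 0, 0.0088], [0, 0, 0]], [[0.05, 0, 0.0088], [0, 0, 0]], [[0, 0, 0], [0, 0, 0]], [[0, 0, 0], [0, 0, 0]]]}}

```text
time_s: 12.25
position: [0.4271, 0.2523, 0.1496]
tool_rot: [[-0.212, 0.976, -0.042], [0.962, 0.216, 0.168], [0.173, -0.004, -0.985]]
ft_force: [0.2, 0.7, 0.6]
grip_width: 0.0132
gripper_force: 58.9
```

```bash
python3 -c "
from chk import *"
```

```text
t 12.3 p [0.4271 0.2523 0.1496] F [0.3 0.5 0.3] grip 0.01298404823550622
tip in hole frame mm [ 0.  19.  -0.2] dir [-0.0044  0.9999  0.0015]
```

>>> {"method": "move_arm", "body": {"motion": [[[0.05, 0, 0.0088], [0, 0, 0]], [[0.05, 0, 0.0088], [0, 0, 0]], [[0.03, 0, 0.0053], [0, 0, 0]], [[0.02, 0, 0.0035], [0, 0, 0]], [[0.02, 0, 0.0035], [0, 0, 0]], [[0, 0, 0], [0, 0, 0]]]}}

```text
time_s: 12.9
position: [0.4253, 0.2608, 0.1496]
tool_rot: [[-0.212, 0.976, -0.041], [0.962, 0.216, 0.168], [0.173, -0.004, -0.985]]
ft_force: [-0.4, 0.8, 0.3]
grip_width: 0.0128
gripper_force: 58.9
```

>>> {"method": "move_arm", "body": {"motion": [[[0.015, 0, 0.0026], [0, 0, 0]], [[0, 0, 0], [0, 0, 0]], [[0.015, 0, 0.0026], [0, 0, 0]], [[0, 0, 0], [0, 0, 0]]]}}

```text
time_s: 13.3
position: [0.4252, 0.2612, 0.1496]
tool_rot: [[-0.212, 0.976, -0.041], [0.962, 0.216, 0.166], [0.171, -0.004, -0.985]]
ft_force: [1.4, -9.0, 2.4]
grip_width: 0.013
gripper_force: 59.3
```

Contact came at 9 N with the tip at about +28.4 mm, against 28.5 expected, so the shoulder is seated. I'll release part-open and rise.

>>> {"method": "move_arm", "body": {"motion": [[[0, 0, 0], [0, 0, 0]], [[0, 0, 0], [0, 0, 0]], [[0, 0, 0], [0, 0, 0]], [[0, 0, 0], [0, 0, 0]]], "claw": 0.62}}

```text
time_s: 13.7
position: [0.4249, 0.2623, 0.1496]
tool_rot: [[-0.212, 0.976, -0.042], [0.962, 0.216, 0.169], [0.174, -0.004, -0.985]]
ft_force: [0.4, -0.3, -0.6]
grip_width: 0.0326
gripper_force: 0.0
```

>>> {"method": "move_arm", "body": {"motion": [[[0.06, 0, -0.34], [0, 0, 0]], [[0.1, 0, -0.6], [0, 0, 0]], [[0.1, 0, -0.6], [0, 0, 0]], [[-0.6, -0.3, -0.1], [0, 0, 0]], [[-0.6, -0.3, -0.1], [0, 0, 0]], [[0, 0, 0], [0, 0, 0]], [[0, 0, 0], [0, 0, 0]]]}}

```text
time_s: 14.4
position: [0.4094, 0.1957, 0.2275]
tool_rot: [[-0.21, 0.977, -0.041], [0.962, 0.214, 0.169], [0.174, -0.004, -0.985]]
ft_force: [0.7, -0.0, 0.1]
grip_width: 0.0321
gripper_force: 0.0
```

```bash
python3 -c "
from chk import *
save(a,'w7.png'); hsv=cv2.cvtColor(a['frame'],cv2.COLOR_RGB2HSV); P=cloud(a); Q=(P-H)@F
m=cv2.inRange(hsv,(50,120,60),(85,255,255)); k,l,st,c=cv2.connectedComponentsWithStats(m)
for i in range(1,k):
    if st[i,4]>80: q=Q[l==i]*1e3; print(st[i],c[i],np.median(q,0).round(1),np.percentile(q,3,0).round(1),np.percentile(q,97,0).round(1))
print('px far tip',proj(a,H+F@[0,.0285,0]),'px shoulder',proj(a,H+F@[0,-.0135,0.0075]))
"
```

```text
t 14.45 p [0.4095 0.1962 0.2274] F [-1.   1.1  0.2] grip 0.03246922699151507
tip in hole frame mm [-29.1 -32.1  77.6] dir [-0.0039  0.9999  0.0016]
[278 132  19  35 595] [287.03865546 148.73445378] [ -0.7 -33.    4.7] [ -7.1 -46.3   2.1] [  6.2 -20.    6.7]
px far tip [288.70106398  72.35558932] px shoulder [288.74821736 124.5087783 ]
```

View pics/w7.png

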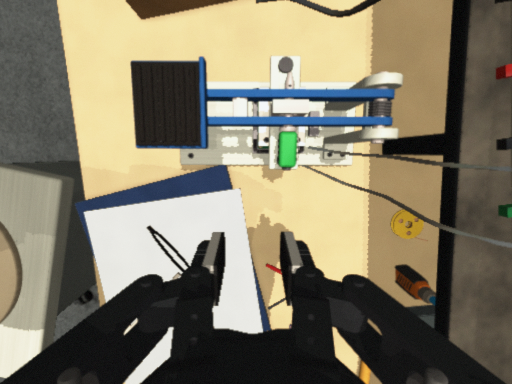

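The pin is home: the handle spans −46 to −20 mm at (287,149), and the nose sticks out past the far bar near (286,72). The pedal and fixture look undisturbed. Next I'll shut the gripper, stand the tool upright and go over the pad.

>>> {"method": "move_arm", "body": {"motion": [[[0, 0, 0], [0, -0.625, 0]], [[0, 0, 0], [0, -0.63, 0]], [[0.62, -0.43, 0], [0, 0, 0]], [[0.62, -0.43, 0], [0, 0, 0]], [[0.62, -0.43, 0], [0, 0, 0]], [[0, 0, 0], [0, 0, 0]], [[0, 0, 0], [0, 0, 0]]], "claw": 1.0, "force": 40}}

```text
time_s: 15.15
position: [0.3259, 0.2738, 0.2275]
tool_rot: [[-0.218, 0.976, -0.004], [0.976, 0.218, -0.002], [-0.001, -0.004, -1.0]]
ft_force: [0.4, -0.9, -0.9]
grip_width: -0.0002
gripper_force: 0.0
```

```bash
python3 -c "
from chk import *
Pd=H+F@np.array([-.095,0,.0185]); print('pad',Pd); tip=p+Rt@[0,0,.017]; print('tip',tip,'shift units',(Rt.T@(Pd-tip)/.05).round(3), Rt.round(3).tolist())
P=cloud(get('top')); m=(P[...,0]>.24)&(P[...,0]<.42)&(P[...,1]>.32)&(P[...,1]<.46); print('left obstacles max z',P[m][:,2].max(), np.percentile(P[m][:,2],[50,90,98]))
"
```

```text
t 15.2 p [0.3265 0.2732 0.2274] F [ 1.2 -0.3  0.3] grip 3.181751609126007e-05
tip in hole frame mm [-94.   57.2  67.2] dir [-0.0062  0.9848 -0.1731]
pad [0.32638549 0.27359414 0.1535    ]
tip [0.32643027 0.27319072 0.21043381] shift units [0.009 0.005 1.139] [[-0.217, 0.976, -0.004], [0.976, 0.217, -0.002], [-0.001, -0.004, -1.0]]
left obstacles max z 0.5195569607433581 [0.14775806 0.50369044 0.51439431]
```

>>> {"method": "move_arm", "body": {"motion": [[[0, 0, 0.3], [0, 0, 0]], [[0, 0, 0.3], [0, 0, 0]], [[0, 0, 0.3], [0, 0, 0]], [[0, 0, 0.12], [0, 0, 0]], [[0, 0, 0.06], [0, 0, 0]], [[0, 0, 0.06], [0, 0, 0]], [[0, 0, 0.06], [0, 0, 0]], [[0, 0, 0], [0, 0, 0]]]}}

```text
time_s: 16.05
position: [0.3263, 0.2725, 0.1677]
tool_rot: [[-0.215, 0.977, -0.003], [0.977, 0.215, -0.002], [-0.001, -0.003, -1.0]]
ft_force: [0.2, -2.7, 2.6]
grip_width: 0.0001
gripper_force: 1.4
```

>>> {"method": "move_arm", "body": {"motion": [[[0, 0, 0.06], [0, 0, 0]], [[0, 0, 0.06], [0, 0, 0]], [[0, 0, 0], [0, 0, 0]]]}}

```text
time_s: 16.35
position: [0.3259, 0.2725, 0.1612]
tool_rot: [[-0.216, 0.976, -0.004], [0.976, 0.216, -0.002], [-0.001, -0.004, -1.0]]
ft_force: [-0.5, -3.0, 4.2]
grip_width: -0.0001
gripper_force: 1.8
```

>>> {"method": "move_arm", "body": {"motion": [[[0, 0, 0.05], [0, 0, 0]], [[0, 0, 0.03], [0, 0, 0]], [[0, 0, 0], [0, 0, 0]]]}}

```text
time_s: 16.65
position: [0.3258, 0.2725, 0.1572]
tool_rot: [[-0.216, 0.976, -0.004], [0.976, 0.216, -0.002], [-0.001, -0.005, -1.0]]
ft_force: [-1.0, -2.5, 4.0]
grip_width: 0.0002
gripper_force: 2.1
```

>>> {"method": "move_arm", "body": {"motion": [[[0, 0, 0.04], [0, 0, 0]], [[0, 0, 0], [0, 0, 0]]]}}

```text
time_s: 16.85
position: [0.3257, 0.2725, 0.1552]
tool_rot: [[-0.216, 0.976, -0.004], [0.976, 0.216, -0.002], [-0.001, -0.005, -1.0]]
ft_force: [-1.5, -2.2, 3.9]
grip_width: 0.0002
gripper_force: 2.3
```

>>> {"method": "move_arm", "body": {"motion": [[[0, 0, 0.04], [0, 0, 0]], [[0, 0, 0], [0, 0, 0]]]}}

```text
time_s: 17.05
position: [0.3257, 0.2725, 0.1534]
tool_rot: [[-0.216, 0.976, -0.004], [0.977, 0.216, -0.002], [-0.001, -0.005, -1.0]]
ft_force: [-3.0, -2.9, 4.8]
grip_width: 0.0
gripper_force: 2.7
```

>>> {"method": "move_arm", "body": {"motion": [[[0, 0, 0.04], [0, 0, 0]], [[0, 0, 0], [0, 0, 0]]]}}

```text
time_s: 17.25
position: [0.3257, 0.2725, 0.1514]
tool_rot: [[-0.216, 0.976, -0.004], [0.976, 0.216, -0.002], [-0.001, -0.005, -1.0]]
ft_force: [-2.7, -2.5, 6.2]
grip_width: 0.0001
gripper_force: 3.0
```

>>> {"method": "move_arm", "body": {"motion": [[[0, 0, 0.04], [0, 0, 0]], [[0, 0, 0], [0, 0, 0]]]}}

```text
time_s: 17.45
position: [0.3258, 0.2725, 0.1495]
tool_rot: [[-0.216, 0.976, -0.004], [0.976, 0.216, -0.002], [-0.001, -0.005, -1.0]]
ft_force: [-3.2, -2.6, 5.2]
grip_width: 0.0002
gripper_force: 3.3
```

>>> {"method": "move_arm", "body": {"motion": [[[0, 0, 0.03], [0, 0, 0]], [[0, 0, 0], [0, 0, 0]]]}}

```text
time_s: 17.65
position: [0.3258, 0.2725, 0.148]
tool_rot: [[-0.216, 0.976, -0.004], [0.977, 0.215, -0.002], [-0.001, -0.004, -1.0]]
ft_force: [-3.4, -2.3, 6.3]
grip_width: -0.0001
gripper_force: 3.6
```

>>> {"method": "move_arm", "body": {"motion": [[[0, 0, 0.03], [0, 0, 0]], [[0, 0, 0], [0, 0, 0]]]}}

```text
time_s: 17.85
position: [0.3259, 0.2726, 0.1467]
tool_rot: [[-0.215, 0.977, -0.004], [0.977, 0.215, -0.002], [-0.001, -0.004, -1.0]]
ft_force: [-3.3, -4.0, 8.1]
grip_width: -0.0001
gripper_force: 4.8
```

>>> {"method": "move_arm", "body": {"motion": [[[0, 0, 0.02], [0, 0, 0]], [[0, 0, 0], [0, 0, 0]]]}}

```text
time_s: 18.05
position: [0.3259, 0.2726, 0.146]
tool_rot: [[-0.216, 0.976, -0.003], [0.976, 0.216, -0.002], [-0.001, -0.004, -1.0]]
ft_force: [-4.0, -4.0, 11.9]
grip_width: 0.0003
gripper_force: 6.3
```

>>> {"method": "move_arm", "body": {"motion": [[[0, 0, 0.02], [0, 0, 0]], [[0, 0, 0], [0, 0, 0]]]}}

```text
time_s: 18.25
position: [0.3259, 0.2726, 0.1452]
tool_rot: [[-0.216, 0.976, -0.003], [0.976, 0.216, -0.002], [-0.001, -0.003, -1.0]]
ft_force: [-4.6, -5.4, 14.9]
grip_width: -0.0001
gripper_force: 8.0
```

On the stop: stiffness is now about 3 N/mm and the force is 15 N. I'll add a touch more and hold.

>>> {"method": "move_arm", "body": {"motion": [[[0, 0, 0.008], [0, 0, 0]], [[0, 0, 0], [0, 0, 0]], [[0, 0, 0], [0, 0, 0]]]}}

```text
time_s: 18.55
position: [0.3259, 0.2726, 0.145]
tool_rot: [[-0.216, 0.976, -0.003], [0.976, 0.216, -0.002], [-0.001, -0.003, -1.0]]
ft_force: [-5.1, -4.6, 16.0]
grip_width: 0.0003
gripper_force: 8.7
```

>>> {"method": "move_arm", "body": {"motion": [[[0, 0, 0], [0, 0, 0]], [[0, 0, 0], [0, 0, 0]], [[0, 0, 0], [0, 0, 0]], [[0, 0, 0], [0, 0, 0]], [[0, 0, 0], [0, 0, 0]], [[0, 0, 0], [0, 0, 0]], [[0, 0, 0], [0, 0, 0]], [[0, 0, 0], [0, 0, 0]], [[0, 0, 0], [0, 0, 0]], [[0, 0, 0], [0, 0, 0]]]}}

```text
time_s: 19.55
position: [0.3259, 0.2726, 0.145]
tool_rot: [[-0.216, 0.976, -0.003], [0.976, 0.216, -0.002], [-0.001, -0.003, -1.0]]
ft_force: [-4.2, -5.3, 16.9]
grip_width: 0.0002
gripper_force: 8.7
```

Held firmly at 16 to 17 N for 1 s. Now I'll lift slowly so the pedal follows up, then go clear.

>>> {"method": "move_arm", "body": {"motion": [[[0, 0, -0.06], [0, 0, 0]], [[0, 0, -0.08], [0, 0, 0]], [[0, 0, -0.08], [0, 0, 0]], [[0, 0, -0.08], [0, 0, 0]], [[0, 0, -0.08], [0, 0, 0]], [[0, 0, -0.08], [0, 0, 0]], [[0, 0, -0.08], [0, 0, 0]], [[0, 0, -0.1], [0, 0, 0]], [[0, 0, -0.3], [0, 0, 0]], [[0, 0, -0.5], [0, 0, 0]], [[-0.6, 0.2, -0.2], [0, 0, 0]], [[-0.6, 0.2, 0], [0, 0, 0]], [[0, 0, 0], [0, 0, 0]], [[0, 0, 0], [0, 0, 0]], [[0, 0, 0], [0, 0, 0]], [[0, 0, 0], [0, 0, 0]]]}}

```text
time_s: 21.15
position: [0.3582, 0.219, 0.226]
tool_rot: [[-0.217, 0.976, -0.004], [0.976, 0.217, -0.002], [-0.001, -0.005, -1.0]]
ft_force: [-0.8, -0.2, 0.3]
grip_width: 0.0003
gripper_force: 0.0
```

```bash
python3 -c "
from chk import *
save(a,'w8.png'); hsv=cv2.cvtColor(a['frame'],cv2.COLOR_RGB2HSV); P=cloud(a); Q=(P-H)@F*1e3
m=cv2.inRange(hsv,(50,120,60),(85,255,255)); k,l,st,c=cv2.connectedComponentsWithStats(m)
for i in range(1,k):
    if st[i,4]>80: q=Q[l==i]; print(st[i],np.median(q,0).round(1),np.percentile(q,3,0).round(1),np.percentile(q,97,0).round(1))
for x in(-110,-95,-80,-55,-30,30,50):
    m=(abs(Q[...,0]-x)<3)&(abs(Q[...,1])<14)&(abs(Q[...,2])<30); z=Q[m][:,2]; print(x,len(z),np.percentile(z,90).round(1) if len(z) else '')
m=(abs(Q[...,0])<4)&(Q[...,1]>15)&(Q[...,1]<40)&(Q[...,2]>-10)&(Q[...,2]<10); print('nose',m.sum(),Q[m][:,1].max() if m.any() else '')
"
```

```text
t 21.2 p [0.3582 0.219  0.226 ] F [0.3 1.  0.4] grip 0.00010755646376535102
tip in hole frame mm [-74.4  -2.5  65.7] dir [-0.0061  0.9848 -0.173 ]
[331 154  24  36 681] [ -1.6 -31.3   6.2] [ -7.7 -45.3  -1.8] [  6.7 -18.7   8.1]
-110 325 20.6
-95 329 20.5
-80 354 21.0
-55 159 11.3
-30 157 11.3
30 175 11.2
50 167 11.1
nose 162 28.59960774505846
```

The pedal is back level and the pin is still fully home, with its nose measured at +28.6 mm (28.5 expected). Handing in.

```bash
python3 -c "
from rig import env
print(env.close_job())"
```

```text
the job is handed in; nothing more can be done
None
```

The link pin is fully home with its shoulder against the bar. The pedal was held on its stop at 16–17 N for over a second and came back up level, and the job is handed in at about 21 s with no verdict shown.

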